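# Open the sprung inspection hood and tray the module

## Task

Swing the inspection station's grey hood up and back past its spring's over-centre point so that it stays open by itself. Then take the gold module from the pad under it and set it down gently and flat in the tray's bay that has the white slip in it. Leave the hood open and leave the other two gold modules, the jar and the screwdriver where they are.

Things in the scene. Friction and masses are not known exactly. Their poses are not given: they have to be found in the camera images.
- station: inspection station fixed to the table: cream base 180 x 180 x 50 mm with a black rubber pad on top (pad top 50 mm up), under a grey plastic hood 140 (x) x 156 (y) x 65 mm, 4 mm walls, open below, clear window on top. Origin at the centre of its underside; x points from the handle side to the hinge side, y along the hinge. It stands to one side of the robot, the tray to the other
- hood (a joint): hood angle about its hinge, rad: 0 shut (start), 1.65 fully open at its stop. The handle side lifts and swings up and back. About 0.35 kg. Spring and weight push it shut below about 1.13 rad (about 3.5 N at the handle when shut, fading to 0 at 1.13) and open beyond; left anywhere past 1.25 rad it swings to the stop by itself and stays
- hood_hinge (a point): point on the hood's hinge axis at its middle; fixed to the station at (70, 0, 50) mm in the station's frame. The hinge axis is the station's y. A slim spring and its guide rod run beside the base and hood on the station's +y side, 85 to 101 mm from the middle
- hood_handle (a point): centre of the hood's handle: level round steel bar, 10 mm thick, 110 mm long along the station's y, between two posts, 38 mm in front of the hood. When shut it is (-178, 0, +50) mm from the hinge point in the station's axes (100 mm high; hood top 115 mm, base below it 50 mm). It moves on a circle of 185 mm radius about the hinge; the bar can turn between gripping fingers
- module: gold metal module housing, an open-topped box 28 (x) x 54 (y) x 24 (z) mm with 4 mm walls, 80 g, at the start lying upright on the station's pad under the hood, its long side within 0.4 rad of the station's y. Origin at its centre (12 mm above its underside)
- spare1: a gold box like the module (same size), already lying in a bay of the tray; leave it alone. Origin at its centre, axes as the module's
- spare2: a gold box like the module (same size), already lying in a bay of the tray; leave it alone. Origin at its centre, axes as the module's
- tray: black tray fixed to the table, 62 (x) x 240 (y) mm, 9 mm high, three shallow bays in a row along its y, centres at y = -76, 0, +76 mm. Each bay is 38 (x) x 64 (y) mm, floor 4 mm above the table, rim 5 mm above the floor. Origin at the centre of its underside. Two bays hold gold modules, the third only a white slip
- slip_top (a point): centre of the top of the white slip, 26 x 46 x 1.5 mm, fixed in the middle of the free bay's floor, its axes parallel to the tray's; its top is 5.5 mm above the table. The module goes on it, long side along the tray's y (either way round), its centre then 17.5 mm above the table
- jar: amber jar with white cap, 56 mm across, 85 mm high, standing at the left; a bystander. Origin at the centre of its underside
- driver: blue-handled screwdriver 160 mm long lying at the right; a bystander. Origin at the underside of its middle
Mind the look-alikes: they are no part of the job. Of the things that look like the part that bears slip_top, take the one that is farthest to the robot's right at the start. Several things look just like the tray: the one meant starts farthest to the robot's left.

How it is judged (in metres and radians):
On the way:
1. the hood is swung past its over-centre point and stands open (beyond 1.5 rad) while the module still lies on the pad (value of joint hood above 1.5 rad and z of module in the frame of station between 0.055 and 0.07 m), for 0.2 s.
At the end, for the whole second after the job is handed in: The hood stays open by itself (beyond 1.5 rad); the module lies at rest, upright and flat (within 0.08 rad) down in the bay with the white slip: centre within 10 mm of the slip's centre, 14.5 to 20.5 mm above the table, long side within 0.25 rad of the tray's y (value of joint hood above 1.5 rad and horizontal distance between module and slip_top below 0.01 m and z of module in the frame of tray between 0.0145 and 0.0205 m and z of module in the frame of station below 0.03 m and angle between module's own z axis and vertical below 0.08 rad and angle between the y axis of module and the y axis of tray, either way round below 0.25 rad and linear speed of module below 0.02 m/s); the robot touches nothing.
It fails at once if the module is dropped or thrown (faster than 0.5 m/s, about a 13 mm fall, while not held) (linear speed of module above 0.5 m/s and contact force between the fingers and module below 0.05 N).
It fails at once if another gold module is moved more than 12 mm (distance of spare1 from where it was at the start of the episode above 0.012 m).
It fails at once if another gold module is moved more than 12 mm (distance of spare2 from where it was at the start of the episode above 0.012 m).
It fails at once if the jar is moved more than 20 mm (distance of jar from where it was at the start of the episode above 0.02 m).
It fails at once if the screwdriver is moved more than 20 mm (distance of driver from where it was at the start of the episode above 0.02 m).
It also fails if it takes over 56 s, if anything falls off the work surface, if the arm or the gripper's body presses on something with over 40 N, if the wrist force passes 120 N, or if a joint passes its speed limit or range.

## Robot

A 6-joint arm with a two-finger parallel gripper is mounted at the origin on the work surface. World frame = base frame: x ahead of the robot, y to its left, z up, the work surface at z = 0. Lengths are in mm, angles in rad, forces in N, time in s.
With the tool pointing down it reaches from about 275 to 750 mm from the base axis. Payload 10.2 kg.
Tool frame: the origin (TCP) lies between the finger pads; the fingertips stand 8 mm ahead of it and the grasp point (between the pads) lies 11 mm behind it; z points along the fingers, x is the direction in which the jaws open and shut, and the axes are right-handed (so a half turn about z gives the same grasp; the last joint's range is limited). The gripper opens to 85 mm and grips with 20 to 120 N. Pads are 22 mm wide; open, the fingers measure 114 mm over their backs; the gripper's body (76 mm by 85 mm) begins 54 mm behind the grasp point. The pads swing forward as they close: fully open they stand 13 mm farther back than shut.
Start: joints at [-1.544, 0.313, 1.498, -0, 1.331, -0.223], TCP at [129.772, -508.715, 239.294] pointing down, gripper open.
Joint ranges: [-2.94, 2.94], [-0.97, 2.17], [0.19, 2.56], [-1.23, 4.37], [0.02, 3.11], [-2.88, 2.88]. Speed limits (rad/s): [2.39, 2.39, 3.01, 3.14, 3.14, 3.14].

## Interface

Orientations are given as a unit quaternion [w, x, y, z].
In Python, from rig import sense, eyes, ctrl gives the robot as it stands.
- The arm moves only by the tool move_arm, never from a script. Its argument "rows" is a list that holds one entry, the list of rows, each a list of 5 numbers: the shift along the tool's x, y, z in mm, then the turn about the tool's z in units of 6 degrees (1.0 is 6 degrees), then the gripper command: -1 is shut, 1 is fully open, values between are in proportion. In form: [[[dx, dy, dz, roll, jaw], ...]]. A call has 1 to 12 rows; each row is the pose to reach, as a shift and turn from the pose measured when the call began, along the tool's axes at that moment; what a row does not reach only later rows make up. A row lasts 1/8 s, in which the tool goes at most 62.5 mm and 10.7 degrees, less where a joint would pass 70% of its speed; a pose out of reach is approached as far as the arm can. A call with a gripper value outside its range is refused whole. The fingers move at their own pace and stop on an object; "squeeze" is the grip in N (left out, the last holds). Time passes only in rows, so rows that repeat a pose let the fingers close. It gives the time, the measured TCP pose, the force and the opening at its end, in the units of the state.
- sense(): the state, without advancing time (a new reading comes with each control period).
- eyes.capture(name): name is "scene" or "top" or "wrist"; returns a dict with "color" (420x560x3 uint8, blue, green, red), "vertical_fov" (degrees; the focal length in pixels is half the picture's height over the tangent of half this angle, whatever the lens; pixels are square), "cx", "cy" (the principal point, pixels), "xyz" and "attitude" of the camera in the world. Camera axes: x right, y down, z forward; pixel columns grow to the right and rows downward; lengths in mm; the calibration is good to about 2 mm. A picture is of the moment at which its call begins. There is no depth.
- ctrl.finish_job(): hands the job in, once; it reports no verdict.
The state is a dict: "time_s": time; "joints": joint angles; "dq": joint speeds; "tau": joint torques, N m; "eef_pos": TCP position; "ee_rot": TCP orientation; "force": force on the tool from outside, world axes, zero at the start; "wrist_torque": the same for the moment, N m; "grip_width": opening from 0.0 (shut) to 1.0 (fully open).
Only numpy, scipy, OpenCV 4.12 (cv2) and the standard library are available. Lean on these libraries where they do the work, as an engineer would, in place of code of your own. Each camera call takes 0.05 s, during which the arm holds its last target. There are 200 camera calls.

## Working session

There is one attempt and no reset: what is moved stays moved. The work goes in short steps, Python scripts to look and compute and a tool call to move; the robot and the scene stay as the last step left them, time stands still between calls to the robot, and variables do not carry over. Pictures are saved under pics/ and viewed, about 8 in all and at most 12, crops included, and the job is handed in when it is done.

Besides the shell and the picture viewer there is one more tool, called after "Emit:" by a JSON object that holds its "op" and its "data", one argument or row to a line. move_arm: Moves the arm, as the interface text tells. Its arguments: {"type":"object","properties":{"rows":{"type":"array","items":{"type":"array","items":{"type":"array","items":{"type":"number"}}}},"squeeze":{"type":"number"}},"required":["rows"]}

```bash
mkdir -p pics; ls
cat > h.py <<'E'
import numpy as np, cv2
from scipy.spatial.transform import Rotation as R
from rig import sense, eyes, ctrl
def q2R(q): return R.from_quat([q[1],q[2],q[3],q[0]]).as_matrix()
def cam(name,save=None):
    c=eyes.capture(name)
    if save: cv2.imwrite('pics/'+save,c['color'])
    return c
def par(c):
    H=c['color'].shape[0]; f=H/2/np.tan(np.radians(c['vertical_fov'])/2)
    a=np.array(c['attitude'],float); Rm=q2R(a) if a.size==4 else a.reshape(3,3)
    return f,c['cx'],c['cy'],np.array(c['xyz'],float),Rm
def ray(c,u,v):
    f,cx,cy,p,Rm=par(c); d=Rm@np.array([(u-cx)/f,(v-cy)/f,1.]); return p,d
def onz(c,u,v,z):
    p,d=ray(c,u,v); return p+d*(z-p[2])/d[2]
def proj(c,P):
    f,cx,cy,p,Rm=par(c); q=Rm.T@(np.array(P,float)-p); return np.array([cx+f*q[0]/q[2],cy+f*q[1]/q[2]])
def tri(rs):
    A=0;b=0
    for p,d in rs:
        d=d/np.linalg.norm(d); M=np.eye(3)-np.outer(d,d); A=A+M; b=b+M@p
    return np.linalg.solve(A,b)
E
python3 - <<'E'
from h import *
import pickle
for n in('scene','top','wrist'):
    c=cam(n,n+'0.png'); pickle.dump(c,open(n+'0.pkl','wb')); print(n,c['vertical_fov'],c['cx'],c['cy'],c['xyz'],c['attitude'],c['color'].shape)
s=sense(); print(s)
E
```

```text
pics
scene 49.4688549592766 280.8982323650126 213.68990794925725 [1316.64521218  400.70281528 1071.17049857] [-0.19266362  0.49616674  0.78528848 -0.31626143] (420, 560, 3)
top 49.29434523450013 280.0928384454779 207.6922345615687 [ 391.59075717   -2.86871605 1137.20843269] [ 0.04158292 -0.70172146  0.71080927 -0.02465812] (420, 560, 3)
wrist 65.59424549967818 278.39123080065474 210.26306558168946 [ 203.99853773 -489.23142704  372.53113417] [ 0.11960365  0.78067278 -0.60630816 -0.09292681] (420, 560, 3)
{'time_s': 0.15, 'joints': array([-1.54440727e+00,  3.13306232e-01,  1.49822475e+00, -7.99037933e-06,
        1.33099511e+00, -2.23371311e-01]), 'dq': array([-0.00069538, -0.00308195, -0.00139411,  0.00135941,  0.00088629,
       -0.00097493]), 'tau': array([ 1.05539730e-03, -4.12369215e+01, -2.59798640e+01, -3.35672657e-04,
        3.18765109e-03,  7.81079137e-06]), 'eef_pos': array([ 129.76140641, -508.53286457,  238.88856972]), 'ee_rot': array([-3.58412789e-04,  7.89675042e-01, -6.13525151e-01, -2.98970655e-04]), 'force': array([-0.08943315,  0.19238279, -0.27503636]), 'wrist_torque': array([0.04128499, 0.05067534, 0.04711921]), 'grip_width': 0.9927411759062418}
```

View pics/top0.png

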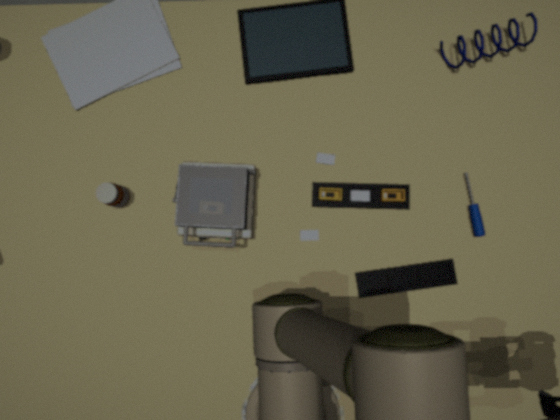

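View pics/scene0.png

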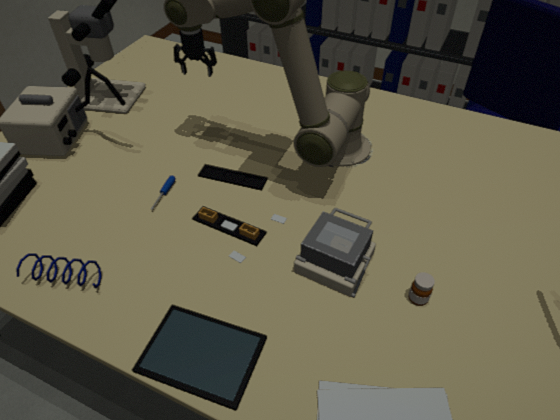

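Top view: the tray with two gold modules and a slip is at (361,196), and an empty black lookalike tray is at (406,278). The white slips are at (326,159), (361,196) and (310,235). The tray farthest left and the slip farthest right are both the ones at (361,196), so they agree. The hood is at (212,200) with its handle at (210,243). I'll confirm in an enlarged crop.

Run:
```python
import cv2,numpy as np
g=lambda i:np.clip(255*(i/255.)**0.55,0,255).astype('uint8')
t=cv2.imread('pics/top0.png');s=cv2.imread('pics/scene0.png')
a=g(cv2.resize(t[150:260,165:425],None,fx=3,fy=3,interpolation=cv2.INTER_CUBIC))[:,:780]
b=g(cv2.resize(s[195:295,185:385],None,fx=2.7,fy=2.7,interpolation=cv2.INTER_CUBIC))
o=np.zeros((600,780,3),'uint8');o[:330]=a;o[330:600,:540]=b[:270,:540]
cv2.imwrite('pics/crop0.png',o)
```

```text
(no output)
```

View pics/crop0.png

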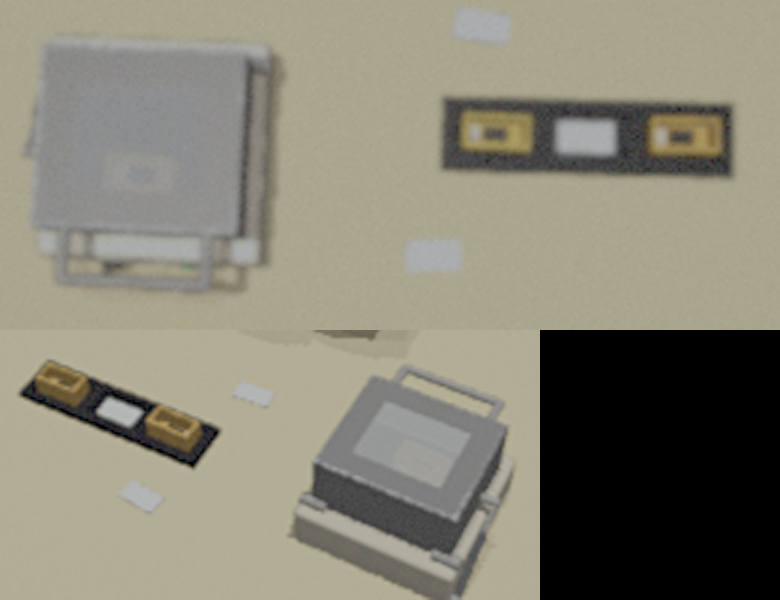

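```bash
cat > m.py <<'E'
from h import *
import pickle
t=pickle.load(open('top0.pkl','rb'));s=pickle.load(open('scene0.pkl','rb'))
T=lambda u,v:((u+.5)/3-.5+165,(v+.5)/3-.5+150)
S=lambda u,v:((u+.5)/2.7-.5+185,(v-330+.5)/2.7-.5+195)
E
python3 - <<'E'
from m import *
np.set_printoptions(precision=1,suppress=True)
for n,a,b in [('slip',(586,138),(120,411)),('handle_L(+y)',(57,281),(502,404)),('handle_R',(210,286),(402,371)),('hoodtop nearR',(242,236),(373,380)),('hoodtop farL',(43,46),(446,519))]:
    print(n,tri([ray(t,*T(*a)),ray(s,*S(*b))]))
tc=[onz(t,*T(*p),9) for p in [(444,98),(733,105),(731,177),(443,169)]]
print(np.array(tc),np.mean(tc,0)); 
print('slip z5.5',onz(t,*T(586,138),5.5),onz(s,*S(120,411),5.5))
hl,hr=onz(t,*T(57,281),100),onz(t,*T(210,286),100); print('h',hl,hr,(hl+hr)/2,np.degrees(np.arctan2(-(hl-hr)[0],(hl-hr)[1])))
ht=[onz(t,*T(*p),115) for p in [(46,46),(247,56),(240,236),(35,230)]];print('hood',np.array(ht),np.mean(ht,0))
m=onz(t,*T(140,174),70);print('module',m)
E
```

```text
slip [ 525.  -174.5    7.2]
handle_L(+y) [411.4 240.8  99.5]
handle_R [406.2 125.2  94.5]
hoodtop nearR [442.4 102.2 104.2]
hoodtop farL [590.6 245.1 114.9]
[[ 560.   -58.2    9. ]
 [ 550.5 -295.7    9. ]
 [ 491.  -291.9    9. ]
 [ 500.9  -56.3    9. ]] [ 525.6 -175.5    9. ]
slip z5.5 [ 525.3 -174.9    5.5] [ 523.8 -175.2    5.5]
h [411.  241.5 100. ] [405.8 125.3 100. ] [408.4 183.4 100. ] -2.5487120944733967
hood [[588.6 247.8 115. ]
 [578.5  95.  115. ]
 [442.5 100.9 115. ]
 [449.  254.8 115. ]] [514.7 174.6 115. ]
module [494.4 183.8  70. ]
```

Measured: handle centre (408,183,100), station yaw about -2.6°, slip (525,-175,5.5). The wanted tray/slip is confirmed: black tray with two gold modules, slip at crop (586,138). Next I'll set up the conversion to tool axes and approach.

```bash
cat > rows.py <<'E'
from h import *
def rows(targets):  # (x,y,z,yaw_deg of tool x)
    s=sense(); p=np.array(s['eef_pos']); M=q2R(s['ee_rot']); y0=np.degrees(np.arctan2(M[1,0],M[0,0]))
    print('t',round(s['time_s'],2),'p',p.round(1),'yaw',round(y0,1),'tilt z',M[:,2].round(3),'F',np.round(s['force'],1),'w',round(s['grip_width']*85,1))
    for x,y,z,w in targets:
        d=M.T@(np.array([x,y,z])-p); r=-((w-y0+180)%360-180)/6
        print([*(float(round(v,1)) for v in d),round(float(r),2)])
E
python3 -c "
from rows import *
rows([(390,-150,240,-2.6),(408,183,220,-2.6)])"
```

```text
t 0.15 p [ 129.8 -508.5  238.9] yaw -75.7 tilt z [-0.     0.001 -1.   ] F [-0.1  0.2 -0.3] w 84.4
[-283.1, -340.8, -0.8, -12.18]
[-601.3, -440.5, 19.5, -12.18]
```

Emit:
{"op": "move_arm", "data": {
  "rows": [
    [[-40,-49,0,-1.7,-0.3],[-80,-98,0,-3.4,-0.3],[-120,-146,0,-5.1,-0.3],[-160,-195,0,-6.8,-0.3],[-200,-244,0,-8.5,-0.3],[-240,-292,0,-10.2,-0.3],[-290,-340,0,-11.9,-0.3],[-345,-360,5,-12.2,-0.3],[-405,-378,10,-12.2,-0.3],[-465,-397,15,-12.2,-0.3],[-525,-416,20,-12.2,-0.3],[-580,-434,20,-12.2,-0.3]]
  ]
}}

```text
time_s: 1.65
eef_pos: [406.4, 160.5, 219.3]
ee_rot: [-0.0, 1.0, -0.022, -0.0]
force: [0.5, 1.4, 1.4]
grip_width: 0.346
```

```bash
python3 -c "
from rows import *
rows([(408,183,180,-2.6),(408,183,89,-2.6)])
import pickle
c=cam('wrist','w1.png'); pickle.dump(c,open('w1.pkl','wb'))
cv2.imwrite('pics/w1b.png',np.clip(255*(c['color']/255.)**0.6,0,255).astype('uint8'))
print(proj(c,(408,183,100)),proj(c,(411,241,100)),proj(c,(405.8,125.3,100)))"
```

```text
t 1.65 p [406.4 160.5 219.3] yaw -2.5 tilt z [-0.     0.001 -1.   ] F [0.5 1.4 1.4] w 29.4
[0.7, -22.5, 39.3, 0.02]
[0.7, -22.4, 130.3, 0.02]
[279.20738246 180.01008618] [279.94168859 102.70255809] [279.49759503 247.17027499]
```

View pics/w1b.png

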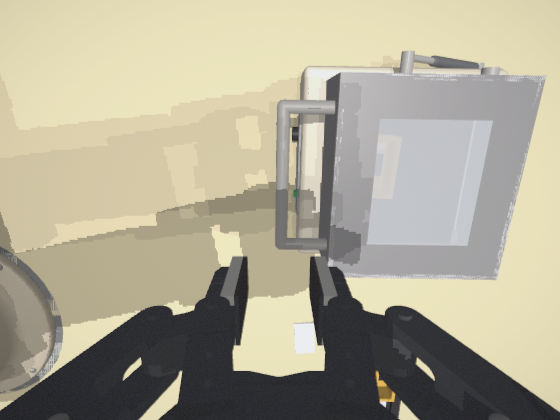

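Wrist view: the handle bar runs from (282,105) to (282,243), about 2 mm further +x and 4 mm further +y than predicted. The fingers straddle its line. I'll descend and grip.

Emit:
{"op": "move_arm", "data": {
  "rows": [
    [[3,-26,20,0,-0.3],[3,-26,60,0,-0.3],[3,-26,95,0,-0.3],[3,-26,118,0,-0.3],[3,-26,130,0,-0.3],[3,-26,130,0,-0.3],[3,-26,130,0,-1],[3,-26,130,0,-1],[3,-26,130,0,-1],[3,-26,130,0,-1]]
  ],
  "squeeze": 30
}}

```text
time_s: 2.95
eef_pos: [410.5, 193.1, 90.3]
ee_rot: [-0.002, 1.0, -0.019, 0.001]
force: [3.9, -0.9, 7.3]
grip_width: 0.101
```

```bash
python3 -c "
from rows import *
s=sense();p=np.array(s['eef_pos']);M=q2R(s['ee_rot']);ps=np.radians(-2.6);ex=np.array([np.cos(ps),np.sin(ps),0])
T=[]
for th in np.arange(.12,1.61,.123):
  c,q=np.cos(th),np.sin(th); d=(-178*c+50*q+178)*ex+np.array([0,0,50*c+178*q-50]); T.append((*(p+d),-2.6))
rows(T)"
```

```text
t 2.95 p [410.5 193.1  90.3] yaw -2.2 tilt z [ 0.003  0.004 -1.   ] F [ 3.9 -0.9  7.3] w 8.6
[7.3, -0.0, -20.9, 0.07]
[17.4, -0.0, -41.3, 0.07]
[29.8, -0.0, -60.3, 0.07]
[44.6, -0.0, -77.6, 0.07]
[61.3, 0.1, -93.0, 0.07]
[79.8, 0.1, -106.2, 0.07]
[99.7, 0.2, -117.1, 0.07]
[120.9, 0.3, -125.4, 0.07]
[142.9, 0.5, -131.1, 0.07]
[165.4, 0.6, -134.0, 0.07]
[188.2, 0.8, -134.1, 0.07]
[210.7, 1.0, -131.5, 0.07]
[232.8, 1.2, -126.1, 0.07]
```

Emit:
{"op": "move_arm", "data": {
  "rows": [
    [[3,0,-10,0,-1],[7,0,-21,0,-1],[12,0,-31,0,-1],[17,0,-41,0,-1],[23,0,-51,0,-1],[30,0,-60,0,-1],[37,0,-69,0,-1],[45,0,-78,0,-1],[53,0,-86,0,-1],[61,0,-93,0,-1],[70,0,-100,0,-1],[80,0,-106,0,-1]]
  ]
}}

```text
time_s: 4.45
eef_pos: [489.1, 188.7, 198.5]
ee_rot: [-0.001, 1.0, -0.019, -0.0]
force: [-11.7, -9.5, 11.9]
grip_width: 0.101
```

```bash
python3 -c "
from rows import *
p=np.array([410.5,193.1,90.3]);ps=np.radians(-2.6);ex=np.array([np.cos(ps),np.sin(ps),0])
T=[]
for th in np.arange(.74,1.61,.0786):
  c,q=np.cos(th),np.sin(th); d=(-178*c+50*q+178)*ex+np.array([0,0,50*c+178*q-50]); T.append((*(p+d),-2.6))
rows(T)"
```

```text
t 4.45 p [489.1 188.7 198.5] yaw -2.2 tilt z [-0.001  0.002 -1.   ] F [-11.7  -9.5  11.9] w 8.6
[1.6, -0.8, 1.3, 0.07]
[14.2, -0.7, -5.9, 0.07]
[27.3, -0.6, -12.1, 0.07]
[40.9, -0.5, -17.2, 0.07]
[54.9, -0.4, -21.3, 0.07]
[69.1, -0.3, -24.2, 0.07]
[83.5, -0.2, -26.1, 0.07]
[98.0, -0.1, -26.7, 0.07]
[112.5, 0.0, -26.3, 0.07]
[127.0, 0.1, -24.7, 0.07]
[141.3, 0.2, -21.9, 0.07]
[155.3, 0.3, -18.1, 0.07]
```

Emit:
{"op": "move_arm", "data": {
  "rows": [
    [[0,0,-2,0,-1],[12,0,-8,0,-1],[26,0,-14,0,-1],[40,0,-19,0,-1],[54,0,-23,0,-1],[69,0,-26,0,-1],[84,0,-28,0,-1],[98,0,-29,0,-1],[113,0,-28,0,-1],[128,0,-26,0,-1],[142,0,-23,0,-1],[156,0,-19,0,-1]]
  ]
}}

```text
time_s: 5.95
eef_pos: [646.0, 181.0, 218.3]
ee_rot: [0.001, 1.0, -0.02, 0.0]
force: [3.2, -5.8, 4.7]
grip_width: 0.096
```

```bash
python3 -c "
from rows import *
rows([])
for n in('scene','wrist'):
  c=cam(n);cv2.imwrite('pics/%s2.png'%n,np.clip(255*(c['color']/255.)**0.6,0,255).astype('uint8'))
a=cv2.imread('pics/scene2.png')[100:310,250:450];b=cv2.imread('pics/wrist2.png')
cv2.imwrite('pics/c2.png',np.hstack([cv2.resize(a,(380,399)),cv2.resize(b,(420,399))[:,:420]]))
"
```

```text
t 5.95 p [646.  181.  218.3] yaw -2.2 tilt z [ 0.001 -0.001 -1.   ] F [ 3.2 -5.8  4.7] w 8.2
```

View pics/c2.png

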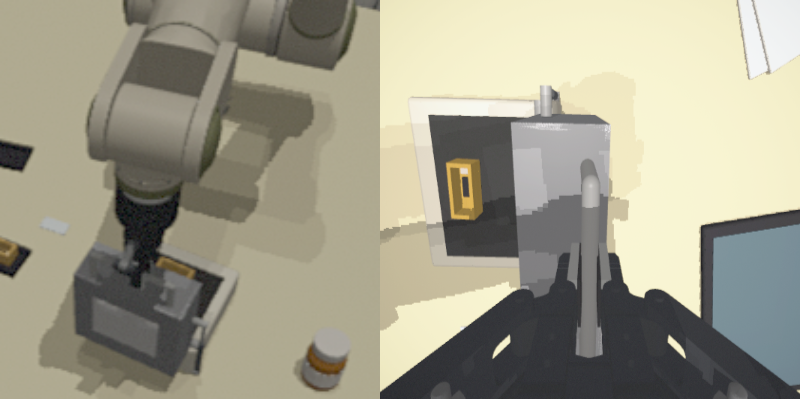

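The hood stands at about 1.6 rad, and the module is still upright on the pad. I'll release, lift and back off to above the module.

Emit:
{"op": "move_arm", "data": {
  "rows": [
    [[0,0,0,0,-0.4],[0,0,0,0,-0.4],[0,0,0,0,-0.4],[0,0,-25,0,-0.4],[0,0,-65,0,-0.4],[-30,10,-65,0,0],[-80,20,-65,0,0.2],[-130,30,-60,0,0.2],[-160,30,-40,0,0.2],[-160,30,-20,0,0.2],[-160,30,-20,0,0.2],[-160,30,-20,0,0.2]]
  ]
}}

```text
time_s: 7.55
eef_pos: [486.1, 157.5, 238.5]
ee_rot: [0.0, 1.0, -0.02, 0.002]
force: [-0.7, 0.5, 1.0]
grip_width: 0.606
```

```bash
python3 -c "
from rows import *
import pickle
rows([])
c=cam('wrist');pickle.dump(c,open('w3.pkl','wb'))
cv2.imwrite('pics/w3.png',np.clip(255*(c['color']/255.)**0.6,0,255).astype('uint8'))
hsv=cv2.cvtColor(c['color'],cv2.COLOR_BGR2HSV);m=cv2.inRange(hsv,(12,120,50),(32,255,255));n,l,st,ce=cv2.connectedComponentsWithStats(m)
for i in range(1,n):
  if st[i,4]>150: print(st[i],ce[i])
"
```

```text
t 7.55 p [486.1 157.5 238.5] yaw -2.2 tilt z [ 0.003 -0.    -1.   ] F [-0.7  0.5  1. ] w 51.5
[ 271  132   35   62 1590] [287.17987421 163.68679245]
[306 343  26  28 579] [318.43696028 355.99481865]
```

View pics/w3.png

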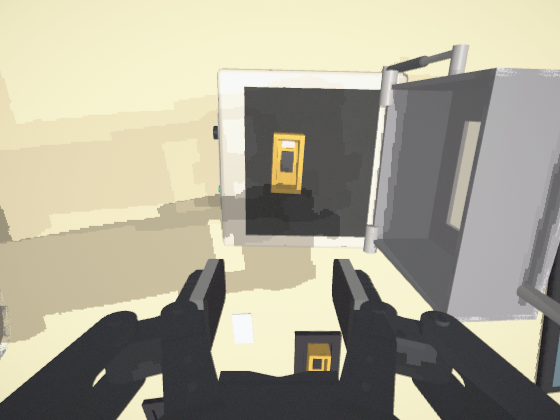

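Wrist view: the hood stands open by itself (right). The module's top rim runs from about (273,132) to (305,193) on the black pad.

```bash
cat > mod.py <<'E'
from h import *
import pickle
def blob(c,near=None):
    hsv=cv2.cvtColor(c['color'],cv2.COLOR_BGR2HSV);m=cv2.inRange(hsv,(12,90,35),(34,255,255))
    m=cv2.morphologyEx(m,cv2.MORPH_CLOSE,np.ones((3,3)))
    k=max((k for k in cv2.findContours(m,cv2.RETR_EXTERNAL,cv2.CHAIN_APPROX_NONE)[0]),key=cv2.contourArea)
    return cv2.boxPoints(cv2.minAreaRect(k))
def report(c,z):
    b=blob(c); P=np.array([onz(c,u,v,z) for u,v in b]); e=[P[1]-P[0],P[2]-P[1]]; L=[np.linalg.norm(x) for x in e]
    y=e[int(np.argmax(L))]; 
    if y[1]<0:y=-y
    print('px',b.round(0).tolist(),'ctr',P.mean(0).round(1),'size',np.round(L,1),'yaw',np.degrees(np.arctan2(-y[0],y[1])).round(1)); return P.mean(0)
E
python3 -c "
from mod import *
c=pickle.load(open('w3.pkl','rb'));m=report(c,74);print(par(c)[3])
from rows import *
rows([(m[0],m[1]-20,190,-2.5),(m[0],m[1],140,-2.5)])"
```

```text
px [[268.0, 192.0], [273.0, 131.0], [305.0, 133.0], [301.0, 195.0]] ctr [495.5 185.2  74. ] size [56.8 28.9] yaw -6.9
[488.70169307 234.53896348 372.22708398]
t 7.6 p [486.2 157.5 238.6] yaw -2.2 tilt z [ 0.003 -0.    -1.   ] F [-0.6  0.  -0.1] w 51.1
[8.8, -8.1, 48.6, 0.04]
[7.8, -28.1, 98.6, 0.04]
```

Emit:
{"op": "move_arm", "data": {
  "rows": [
    [[9,10,30,0.8,0.2],[9,10,70,0.8,0.2],[9,10,90,0.8,0.2],[9,10,90,0.8,0.2]]
  ]
}}

```text
time_s: 8.1
eef_pos: [495.0, 147.0, 148.0]
ee_rot: [0.0, 0.998, -0.062, 0.001]
force: [-0.6, 0.3, 0.6]
grip_width: 0.601
```

```bash
python3 -c "
from mod import *
from rows import *
a=pickle.load(open('w3.pkl','rb'))
c=cam('wrist');pickle.dump(c,open('w4.pkl','wb'))
cv2.imwrite('pics/w4.png',np.clip(255*(c['color']/255.)**0.6,0,255).astype('uint8'))
m=report(c,74);ba=blob(a);bc=blob(c)
print('tri',tri([ray(a,*ba.mean(0)),ray(c,*bc.mean(0))]))
rows([(m[0],m[1],140,-6.9),(m[0],m[1],100,-6.9),(m[0],m[1],53+10,-6.9)])"
```

```text
px [[248.0, 127.0], [293.0, 126.0], [296.0, 212.0], [250.0, 213.0]] ctr [495.6 185.2  74. ] size [28.4 55.9] yaw -4.3
tri [495.59861746 185.41411799  69.58442027]
t 8.15 p [495.5 147.2 149.2] yaw -7.0 tilt z [ 0.004 -0.    -1.   ] F [ 0.1 -0.1 -0. ] w 50.9
[-4.6, -37.7, 9.2, -0.02]
[-4.8, -37.7, 49.2, -0.02]
[-4.9, -37.7, 86.2, -0.02]
```

View pics/w4.png

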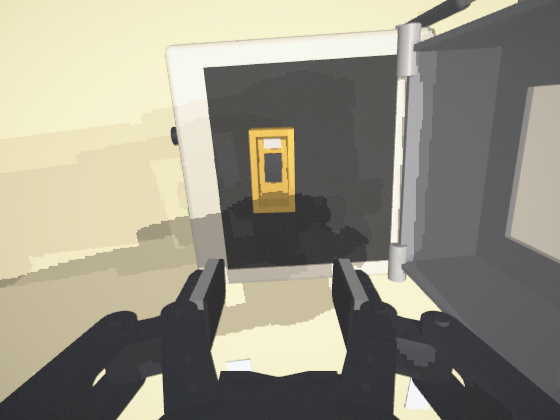

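Module centre is (495.6,185.3), top about 72 mm, yaw about -5°. Picking it now with the fingertips about 6 mm above the pad, so they clear the tray rim later.

Emit:
{"op": "move_arm", "data": {
  "rows": [
    [[-5,-20,5,-0.3,0.2],[-5,-38,25,-0.3,0.2],[-5,-38,50,-0.3,0.2],[-5,-38,75,-0.3,0.2],[-5,-38,86,-0.3,0.2],[-5,-38,86,-0.3,0.2],[-5,-38,86,-0.3,-1],[-5,-38,86,-0.3,-1],[-5,-38,86,-0.3,-1],[-5,-38,86,-0.3,-1],[-5,-38,86,-0.3,-1]]
  ],
  "squeeze": 40
}}

```text
time_s: 9.52
eef_pos: [496.4, 185.5, 64.5]
ee_rot: [-0.0, 0.999, -0.046, 0.003]
force: [-0.2, -1.2, 6.3]
grip_width: 0.318
```

```bash
python3 -c "
from rows import *
rows([(495,185,140,-5),(525,-175,140,-2.35)])"
```

```text
t 9.53 p [496.4 185.5  64.5] yaw -5.3 tilt z [ 0.006  0.    -1.   ] F [-0.2 -1.2  6.3] w 27.0
[-0.9, 0.6, -75.5, -0.04]
[62.0, 356.3, -75.4, -0.48]
```

Emit:
{"op": "move_arm", "data": {
  "rows": [
    [[0,0,-12,0,-1],[0,0,-40,0,-1],[0,0,-75,0,-1],[5,40,-75,0,-1],[12,90,-75,-0.1,-1],[20,140,-75,-0.2,-1],[28,190,-75,-0.3,-1],[36,240,-75,-0.4,-1],[45,290,-75,-0.5,-1],[55,340,-75,-0.5,-1],[60,385,-75,-0.5,-1],[65,410,-75,-0.5,-1]]
  ]
}}

```text
time_s: 11.02
eef_pos: [522.9, -230.9, 140.4]
ee_rot: [0.0, 1.0, -0.021, 0.003]
force: [-0.3, 0.5, -0.8]
grip_width: 0.322
```

```bash
cat > v5.py <<'E'
from rows import *
c=cam('wrist');import pickle;pickle.dump(c,open('w5.pkl','wb'))
cv2.imwrite('pics/w5.png',np.clip(255*(c['color']/255.)**0.6,0,255).astype('uint8'))
print('exp slip',proj(c,(525,-175,5.5)),par(c)[3])
g=cv2.cvtColor(c['color'],cv2.COLOR_BGR2HSV);m=cv2.inRange(g,(0,0,110),(180,60,255))
for k in cv2.findContours(m,cv2.RETR_EXTERNAL,cv2.CHAIN_APPROX_NONE)[0]:
    a=cv2.contourArea(k)
    if 600<a<8000:
        r=cv2.minAreaRect(k); print(a,r, onz(c,*r[0],5.5).round(1))
rows([(525,-175,40,-2.35),(525,-175,20,-2.35)])
E
python3 v5.py
```

```text
exp slip [276.96845524 135.05242796] [ 525.10054518 -153.82855207  274.09310972]
1861.5 ((278.5, 133.5), (59.0, 33.0), 90.0) [ 526.3 -173.8    5.5]
1690.0 ((400.9062805175781, 22.981781005859375), (36.128902435302734, 53.552574157714844), 11.0035400390625) [619.2 -98.5   5.5]
t 11.07 p [ 523.1 -233.   140.4] yaw -2.4 tilt z [ 0.007 -0.002 -1.   ] F [-1.7 -1.8 -0.2] w 27.0
[-1.3, -58.2, 100.3, -0.01]
[-1.4, -58.2, 120.3, -0.01]
```

View pics/w5.png

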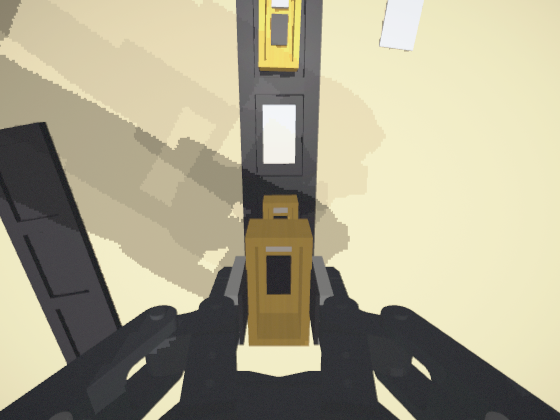

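```bash
python3 -c "
from h import *
import pickle
c=pickle.load(open('w5.pkl','rb'));
for z in(149.9,125.9):
  for dx in(-14,14):
    for dy in(27,-27): print(z,dx,dy,proj(c,(522.9+dx-dy*.04*-1,-231.5+dy,z)).round(0))"
```

```text
149.9 -14 27 [244. 238.]
149.9 -14 -27 [248. 347.]
149.9 14 27 [313. 236.]
149.9 14 -27 [309. 345.]
125.9 -14 27 [249. 219.]
125.9 -14 -27 [252. 316.]
125.9 14 27 [307. 217.]
125.9 14 -27 [305. 314.]
```

Slip at (278,133) gives (526.3,-173.8), within 1.5 mm of the first measurement. The held module sits where it is predicted in the gripper. Lowering to a hover first.

Emit:
{"op": "move_arm", "data": {
  "rows": [
    [[-0.5,-30,0,0,-1],[-0.5,-58.5,20,0,-1],[-0.5,-58.5,50,0,-1],[-0.5,-58.5,80,0,-1],[-0.5,-58.5,95,0,-1],[-0.5,-58.5,100,0,-1],[-0.5,-58.5,100,0,-1],[-0.5,-58.5,100,0,-1]]
  ]
}}

```text
time_s: 12.08
eef_pos: [526.3, -175.0, 41.3]
ee_rot: [0.001, 1.0, -0.021, 0.004]
force: [1.0, 0.4, -0.9]
grip_width: 0.314
```

```bash
python3 -c "
from rows import *
rows([(525.7,-174.4,20,-2.35)])"
```

```text
t 12.07 p [ 526.3 -175.    41.3] yaw -2.4 tilt z [ 0.009 -0.002 -1.   ] F [ 1.   0.4 -0.9] w 26.7
[-0.8, -0.6, 21.2, -0.01]
```

Emit:
{"op": "move_arm", "data": {
  "rows": [
    [[-0.5,-0.5,6,0,-1],[-0.5,-0.5,11,0,-1],[-0.5,-0.5,15,0,-1],[-0.5,-0.5,18,0,-1],[-0.5,-0.5,20,0,-1],[-0.5,-0.5,20.5,0,-1],[-0.5,-0.5,20.5,0,-1]]
  ]
}}

```text
time_s: 12.95
eef_pos: [526.0, -174.6, 20.8]
ee_rot: [0.001, 1.0, -0.021, 0.004]
force: [-0.4, -0.1, -0.6]
grip_width: 0.318
```

```bash
python3 -c "
from rows import *
rows([(525.7,-174.4,20,-2.35)])"
```

```text
t 12.95 p [ 526.  -174.6   20.8] yaw -2.4 tilt z [ 0.009 -0.003 -1.   ] F [-0.4 -0.1 -0.6] w 27.0
[-0.3, -0.2, 0.8, -0.01]
```

Emit:
{"op": "move_arm", "data": {
  "rows": [
    [[0,0,0.7,0,-1],[0,0,1.3,0,-1],[0,0,1.3,0,-1]]
  ]
}}

```text
time_s: 13.32
eef_pos: [526.1, -174.7, 20.0]
ee_rot: [0.001, 1.0, -0.021, 0.005]
force: [-1.6, 1.9, 5.0]
grip_width: 0.318
```

Emit:
{"op": "move_arm", "data": {
  "rows": [
    [[0,0,0,0,-0.2],[0,0,0,0,-0.05],[0,0,0,0,0.1],[0,0,0,0,0.1],[0,0,-8,0,0.1],[0,0,-25,0,0.1],[0,0,-60,0,0.1],[0,0,-110,0,0.1],[0,50,-150,0,0.1],[0,60,-150,0,0.1],[0,60,-150,0,0.1]]
  ]
}}

```text
time_s: 14.7
eef_pos: [521.8, -234.2, 169.9]
ee_rot: [0.001, 1.0, -0.022, 0.004]
force: [-0.1, 0.6, 0.1]
grip_width: 0.551
```

```bash
python3 -c "
from rows import *
rows([])
w=cam('wrist');t=cam('top')
g=lambda i:np.clip(255*(i/255.)**0.6,0,255).astype('uint8')
o=np.hstack([cv2.resize(g(w['color']),(400,300)),cv2.resize(g(t['color']),(400,300))])
q=[cv2.resize(g(cam('scene')['color'])[120:320,160:440],(400,286)),cv2.resize(g(w['color'])[0:240,150:410],(310,286))]
q=np.hstack(q);o=np.vstack([o,np.pad(q,((0,0),(0,800-q.shape[1]),(0,0)))]);cv2.imwrite('pics/end.png',o)
for z in(29.5,5.5):
  print([proj(w,(525.7+a,-174.4+b,z)).round(0).tolist() for a in(-14,14) for b in(-27,27)])
"
```

```text
t 14.7 p [ 521.8 -234.2  169.9] yaw -2.5 tilt z [ 0.009 -0.002 -1.   ] F [-0.1  0.6  0.1] w 46.8
[[263.0, 163.0], [259.0, 95.0], [296.0, 161.0], [295.0, 93.0]]
[[264.0, 159.0], [261.0, 96.0], [295.0, 157.0], [293.0, 94.0]]
```

View pics/end.png

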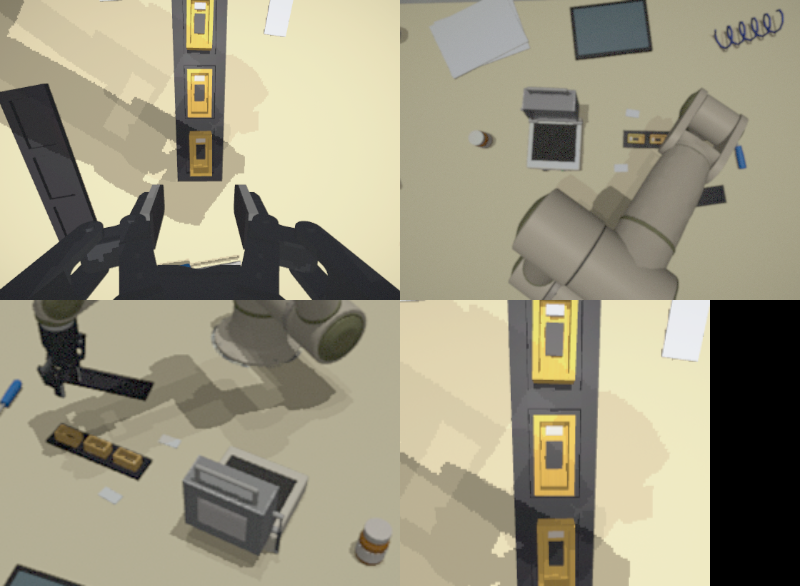

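The module sits centred in the middle bay, at about (200,93) in the wrist panel. The spares look undisturbed, the hood is open, and the robot is clear.

```bash
python3 -c "
from h import *
print(ctrl.finish_job(), sense()['time_s'])"
```

```text
the job is handed in; nothing more can be done
the job is handed in; nothing more can be done
```

The job is handed in, and my last checks showed no problems; the system gives no verdict. I swung the hood open by its handle to about 1.6 rad and let go, and it stayed open. I then took the module off the pad and set it down on the white slip in the middle bay.

**Checks before handing in (robot clock 14.7 s):**
- **Hood:** it is open in the top and scene pictures. I did not measure its final angle from them.
- **Module:** it lies in the bay, at the predicted place as judged by eye. Contact came at about 5 N at the expected height (TCP 20.0 mm), just before release.
- **Surroundings:** the two spare modules, the jar and the screwdriver look unmoved. The gripper is clear, with force near zero.

**Disagreements:**
- **Slip position:** two measurements differed by about 1.5 mm, so I used a point between them.
- **Module yaw:** the two views gave -6.9° and -4.3°, so I gripped it at about -5°.
- **Module top:** it measured about 70 mm, against 74 mm from the text. The measured outline included some of the module's side faces.

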